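# Twist out a tight ink-canister stopper and park it in the drip stand

## Robot

A 7-joint arm with a two-finger parallel gripper is mounted at the origin on a cart in front of the work surface, level with it; the furniture and walls round the work are solid. World frame = base frame: x ahead of the robot, y to its left, z up, the work surface at z = 0. Lengths are in m, angles in rad, forces in N, time in s.
With the tool pointing down it reaches from about 0.4 to 0.85 m from the base axis. Payload 4.5 kg.
Tool frame: the origin (TCP) lies midway between the tips of the shut fingers; the grasp point (between the pads) lies 19 mm behind it (r.tcp_to_grasp is the distance from the TCP to the grasp point, in m); y points along the fingers, x is the direction in which the jaws open and shut, and the axes are right-handed (so a half turn about y gives the same grasp; the last joint's range is limited). The gripper opens to 85 mm and grips with 20 to 120 N. Pads are 22 mm wide; open, the fingers measure 114 mm over their backs; the gripper's body (76 mm by 85 mm) begins 54 mm behind the grasp point. The pads swing forward as they close: fully open they stand 13 mm farther back than shut.
Start: joints at [-1.258, 0.689, -0.195, 1.565, 0.157, 0.902, -0.215], TCP at [0.172, 0.601, 0.231] pointing down, gripper open.
Joint ranges: [-3.01, 3.01], [-0.46, 2.08], [-1.47, 1.51], [0.13, 2.56], [-1, 4.14], [0.04, 2.09], [-2.66, 2.66]. Speed limits (rad/s): [2.57, 2.57, 3.14, 3.14, 3.14, 3.14, 3.14].

## Interface

Orientations are given as [roll, pitch, yaw] about the fixed x, y, z axes, in that order (R = Rz(yaw) Ry(pitch) Rx(roll)).
In Python, from plant import r, cams gives the robot as it stands.
- The arm moves only by the shell command python3 -m jog 'ROWS'. ROWS is JSON, a list of rows, each a list of 7 numbers: the shift along the tool's x, y, z in m, then the turn, a rotation vector about the tool's x, y, z in rad, then the opening in per cent of the stroke, from 0 (shut) to 100 (fully open). A call has 1 to 20 rows; each row shifts and turns the commanded pose from where the row before left it, along the tool's axes as they then stand; what a row does not reach is not made up. A row lasts 1/8 s, in which the tool goes at most 62.5 mm and 10.7 degrees, less where a joint would pass 70% of its speed; a pose out of reach is approached as far as the arm can. A call with a gripper value outside its range is refused whole. The fingers move at their own pace and stop on an object; the grip force is fixed at half the most. Time passes only in rows, so rows that do not move let the fingers close. It gives the time, the measured TCP pose, the force and the opening at its end, in the units of the state.
- r.read_state(): the state, without advancing time (a new reading comes with each control period).
- cams.read_camera(name): name is "scene" or "top" or "wrist"; returns (picture, depth): 400x640x3 uint8, blue, green, red; 400x640 float32, m along the optical axis (not along the pixel's ray), 0 where there is no reading.
- cams.calibration(name): a dict with "fx", "fy", "cx", "cy" (pixels), "extrinsics" (4x4, takes a point from world to camera coordinates); the wrist camera has in their place "hand_eye" (4x4, takes a point from camera to tool coordinates, whose origin is the TCP and whose axes are the tool frame's). Camera axes: x right, y up, looking along -z (the intrinsics and any distortion apply to the point x, -y, -z); pixel columns grow to the right and rows downward; lengths in m; the calibration is good to about 2 mm. A picture is of the moment at which its call begins: read the wrist's pose just before it. calibration takes no time and is no camera call.
- r.close_job(): hands the job in, once; it reports no verdict.
The state is a dict: "time_s": time; "joint_positions": joint angles; "dq": joint speeds; "effort": joint torques, N m; "tool_pos": TCP position; "ee_rot": TCP orientation; "contact_force": force on the tool from outside, world axes, zero at the start; "moment": the same for the moment, N m; "finger_gap": opening from 0.0 (shut) to 1.0 (fully open).
Only numpy, scipy, OpenCV 4.12 (cv2) and the standard library are available. Lean on these libraries where they do the work, as an engineer would, in place of code of your own. Each camera call takes 0.05 s, during which the arm holds its last target.

## Task

The red winged stopper is stuck tight in the ink canister: hold it by the broad faces of its wing, between the canister's two lugs, and work it out by twisting it while you pull (to and fro, as far as your wrist allows), so that the canister stays down in its wooden frame. Stand the stopper upright on the bare bench and let go, take it again by the two ends of its wing (it fits no other way), and set it standing on the floor of the drip stand, between the side boards, its wing wholly inside the lane, and leave it there. Do not drop it, and leave the tools lying round about alone.

Things in the scene. Friction and masses are not known exactly. Their poses are not given: they have to be found in the camera images.
- stopper_grip (a point): Centre of the red wing of the stopper (loose, 0.22 kg; its z is up). The wing is 58 mm along its x, 30 mm thick along its y, 45 mm high; this point lies 22.5 mm below its top and 58.5 mm above the stopper's foot. Below the wing: a black flange, 42 mm across, 6 mm thick, then the shank. At the start the wing is in line with the lugs within 12 degrees, the flange on the canister's top.
- stopper_foot (a point): Centre of the flat foot of the stopper's steel shank, which is 34 mm in diameter and 30 mm long and at the start sits fully in the mouth of the canister. It is out of the seal once raised by 21 mm, out of the mouth at 30 mm; nothing pushes it back.
- canister_mouth (a point): Centre of the canister's top, at the mouth. The canister is a loose grey square tin, 96 x 96 mm, 64 mm high, 1.2 kg, standing in the frame (top 68 mm above the bench). Two steel lugs, 26 mm wide and 44 mm high, stand on it at 39 to 46 mm from the centre along its +x and -x, so the ends of the wing cannot be taken there; the broad faces can. Turning the wing clears the lugs.
- seal (a point): Centre of the hidden sprung seal, 9 mm below the canister's top, that grips the shank. A straight pull takes 20 to 30 N and lifts the canister instead. Twisting takes about 0.35 to 0.5 N m; while the shank slides round, a small pull (under 10 N) makes it creep up: rising about 4 mm for each twist of 0.9 rad, back and forth, works well.
- frame: Wooden frame, fixed, 124 x 124 mm, 22 mm high, origin at the centre of its underside on the bench. The canister stands in it on a 4 mm floor with 1.5 mm play at each side: it cannot turn, but it can be lifted out.
- stand_floor (a point): Centre of the floor of the fixed drip stand, 6 mm above the bench. Its lane runs along its x, 150 mm long, open at both ends and above, 53 mm wide between two wooden side boards 12 mm thick that rise 88 mm above the floor. The wing fits only lengthways, and not with fingers on its broad faces. The bench midway between stand and frame, and from there towards the robot, is bare.
- planer_block: Beech block 68 x 152 x 40 mm lying loose on the bench, a bystander; origin at the centre of its underside.
- tape_roll: Roll of brown tape, 116 mm across, 18 mm high, loose on the bench, a bystander; origin at the centre of its underside.
- brayer: Hand ink roller 110 x 179 x 33 mm with a wooden handle, loose on the bench, a bystander; origin at the centre of its underside.

How it is judged:
By the outcome, as a careful person would: the job done as asked, in the order asked, and still so for the second after the job is handed in, with the robot touching nothing.
It also fails if it takes over 72 s, if anything falls off the work surface, if the arm or the gripper's body presses on something with over 40 N, if the wrist force passes 120 N, or if a joint passes its speed limit or range.

## Working session

There is one attempt and no reset: what is moved stays moved. The work goes in short steps, Python scripts to look and compute and a shell command to move; the robot and the scene stay as the last step left them, time stands still between calls to the robot, and variables do not carry over. Pictures are saved under pics/ and viewed, and the job is handed in when it is done.

```bash
ls; mkdir -p pics
python3 - <<'E'
from plant import r,cams
import cv2,numpy as np
s=r.read_state()
for k,v in s.items(): print(k,np.round(v,3))
print(r.tcp_to_grasp)
for n in ["scene","top"]:
    im,d=cams.read_camera(n); cv2.imwrite(f"pics/{n}0.png",im); np.save(f"pics/{n}0.npy",d)
    c=cams.calibration(n); print(n,{k:np.round(v,4).tolist() for k,v in c.items()})
print(cams.calibration("wrist"))
E
```

```text
pics
time_s 0.0
joint_positions [-1.258  0.69  -0.195  1.566  0.157  0.902 -0.215]
dq [ 0.    -0.    -0.001 -0.001 -0.001 -0.001  0.001]
effort [ 0.0000e+00 -5.3962e+01 -1.2660e+00 -1.5855e+01  9.0000e-03  1.0000e-02
 -0.0000e+00]
tool_pos [0.172 0.6   0.23 ]
ee_rot [-1.571  0.002  1.292]
contact_force [ 0.057 -0.084 -0.029]
moment [-0.041  0.01   0.02 ]
finger_gap 0.998
0.0187
scene {'fx': 390.0509, 'fy': 390.0509, 'cx': 317.2399, 'cy': 204.1648, 'extrinsics': [[0.7102, -0.7039, -0.0071, -0.4095], [0.5445, 0.5429, 0.6393, -0.3338], [-0.4462, -0.4579, 0.7689, -0.8425], [0.0, 0.0, 0.0, 1.0]]}
top {'fx': 411.4012, 'fy': 411.4012, 'cx': 319.7912, 'cy': 198.9888, 'extrinsics': [[-0.0079, -0.9999, 0.0106, -0.03], [0.9886, -0.0062, 0.1503, -0.5448], [-0.1503, 0.0117, 0.9886, -1.2379], [0.0, 0.0, 0.0, 1.0]]}
{'fx': 339.1193810265986, 'fy': 339.1193810265986, 'cx': 322.077852835779, 'cy': 199.14716728158507, 'hand_eye': array([[ 9.99999792e-01, -5.82962228e-04,  2.76645563e-04,
         1.02760099e-03],
       [ 4.24924101e-04,  2.72283418e-01, -9.62217003e-01,
        -1.42350522e-01],
       [ 4.85610168e-04,  9.62216920e-01,  2.72283609e-01,
         6.73073614e-02],
       [ 0.00000000e+00,  0.00000000e+00,  0.00000000e+00,
         1.00000000e+00]])}
```

View pics/scene0.png

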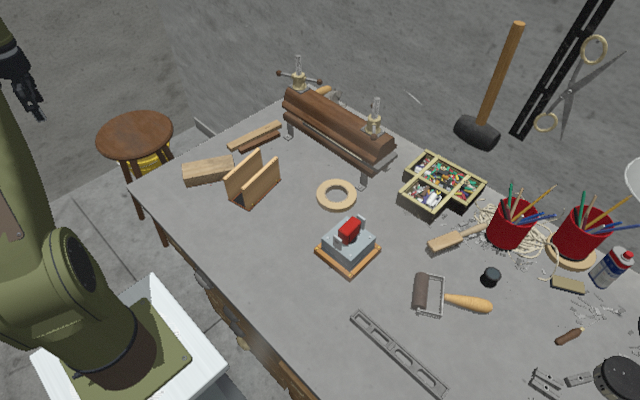

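View pics/top0.png

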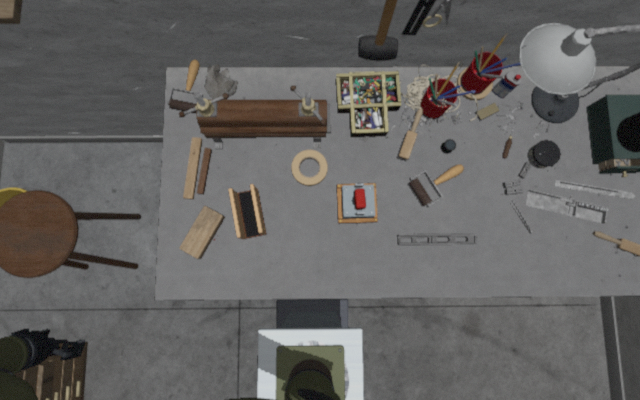

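```bash
cat > h.py <<'E'
import numpy as np,cv2
from scipy.spatial.transform import Rotation as R
from plant import r,cams
def T_cw(name,st=None):
    c=cams.calibration(name)
    if name!="wrist": return np.linalg.inv(c["extrinsics"]),c
    M=np.eye(4); M[:3,:3]=R.from_euler('xyz',st["ee_rot"]).as_matrix(); M[:3,3]=st["tool_pos"]
    return M@c["hand_eye"],c
def ray(name,u,v,st=None):
    T,c=T_cw(name,st)
    d=np.array([(u-c["cx"])/c["fx"],-(v-c["cy"])/c["fy"],-1.])
    return T[:3,3],T[:3,:3]@d
def atz(name,u,v,z,st=None):
    o,d=ray(name,u,v,st); return o+d*(z-o[2])/d[2]
def cloud(name,D,st=None):
    T,c=T_cw(name,st); v,u=np.mgrid[:D.shape[0],:D.shape[1]]
    P=np.stack([(u-c["cx"])/c["fx"]*D,-(v-c["cy"])/c["fy"]*D,-D],-1)
    return P@T[:3,:3].T+T[:3,3]
def proj(name,p,st=None):
    T,c=T_cw(name,st); q=np.linalg.inv(T)@np.r_[p,1]
    return c["cx"]+c["fx"]*q[0]/-q[2], c["cy"]+c["fy"]*q[1]/q[2]
E
python3 - <<'E'
from h import *
im=cv2.imread("pics/top0.png"); D=np.load("pics/top0.npy")
P=cloud("top",D)
def crop(x0,y0,w,h,s,n): cv2.imwrite(n,cv2.resize(im[y0:y0+h,x0:x0+w],None,fx=s,fy=s,interpolation=cv2.INTER_CUBIC))
crop(320,170,80,60,10,"pics/c1.png"); crop(215,170,80,60,10,"pics/c2.png")
for u,v in [(361,195),(361,203),(345,195),(375,212),(246,211),(238,211),(256,211),(310,167),(300,230)]: print(u,v,np.round(P[v,u],4))
hsv=cv2.cvtColor(im,cv2.COLOR_BGR2HSV); b,g,rr=[im[...,i].astype(int) for i in range(3)]
m=(rr>120)&(g<60)&(b<70); m[:,:340]=0;m[:,380:]=0;m[:180]=0;m[230:]=0
q=P[m]; print(m.sum(), np.sort(q[:,2])[::10].round(3)); t=q[q[:,2]>np.percentile(q[:,2],60)-.004]
print(t.mean(0), cv2.minAreaRect((t[:,:2]*1000).astype(np.float32)))
E
```

```text
361 195 [ 0.5432 -0.1532  0.1225]
361 203 [ 0.5199 -0.1529  0.1206]
345 195 [ 0.552  -0.1104  0.0698]
375 212 [ 0.5046 -0.207   0.0253]
246 211 [0.5124 0.1999 0.0094]
238 211 [0.5077 0.2177 0.0488]
256 211 [0.5016 0.1559 0.0947]
310 167 [ 0.6556 -0.0034  0.0024]
300 230 [ 0.4518  0.0293 -0.0018]
147 [0.113 0.116 0.117 0.118 0.118 0.119 0.119 0.12  0.12  0.12  0.121 0.122
 0.122 0.123 0.123]
[ 0.53533546 -0.14999371  0.12012301] ((535.5550537109375, -149.99386596679688), (50.825782775878906, 24.637609481811523), 5.09905481338501)
```

View pics/c1.png

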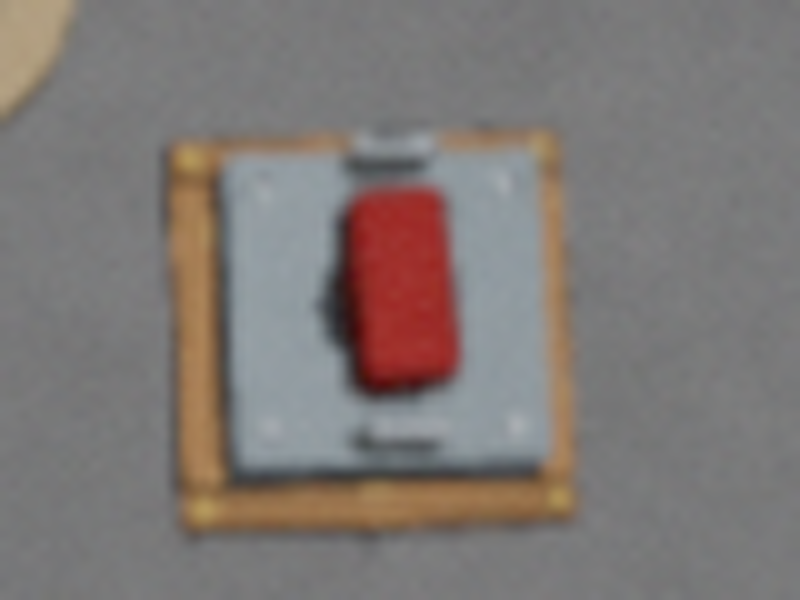

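View pics/c2.png

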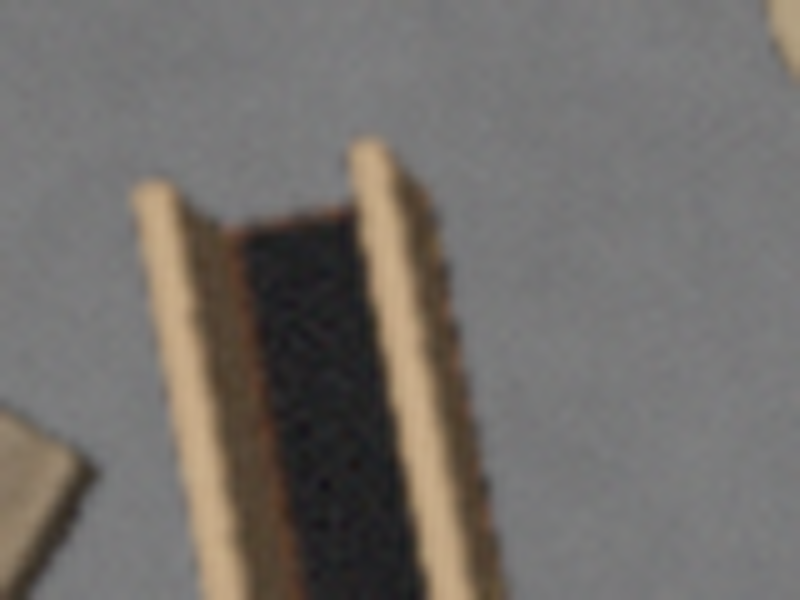

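Run:
```python
from h import *
im=cv2.imread("pics/top0.png")
def crop(x0,y0,w,h,s,n): cv2.imwrite(n,cv2.resize(im[y0:y0+h,x0:x0+w],None,fx=s,fy=s,interpolation=cv2.INTER_CUBIC))
crop(215,180,80,64,9,"pics/c3.png")
pts=[(350,190),(440,190),(458,375),(365,388)]
q=np.array([atz("top",320+(u+.5)/10-.5,170+(v+.5)/10-.5,.119)for u,v in pts]);print(q.round(4),q.mean(0))
a=(q[0]+q[1]-q[2]-q[3])/2; print(np.hypot(*a[:2]),np.degrees(np.arctan2(a[1],a[0])))
pts=[(225,155),(540,150),(548,465),(232,470)]
q=np.array([atz("top",320+(u+.5)/10-.5,170+(v+.5)/10-.5,.068)for u,v in pts]);print(q.round(4),q.mean(0))
a=(q[0]+q[1]-q[2]-q[3])/2; print(np.hypot(*a[:2]),np.degrees(np.arctan2(a[1],a[0])))
```

```text
[[ 0.563  -0.1351  0.119 ]
 [ 0.5629 -0.1615  0.119 ]
 [ 0.5081 -0.1655  0.119 ]
 [ 0.5045 -0.1383  0.119 ]] [ 0.53464316 -0.15007595  0.119     ]
0.05676397795562001 3.589252027296409
[[ 0.5832 -0.102   0.068 ]
 [ 0.5842 -0.1986  0.068 ]
 [ 0.4872 -0.1984  0.068 ]
 [ 0.4863 -0.1026  0.068 ]] [ 0.53521583 -0.15038923  0.068     ]
0.09698022344809319 0.09392750064221843
```

View pics/c3.png

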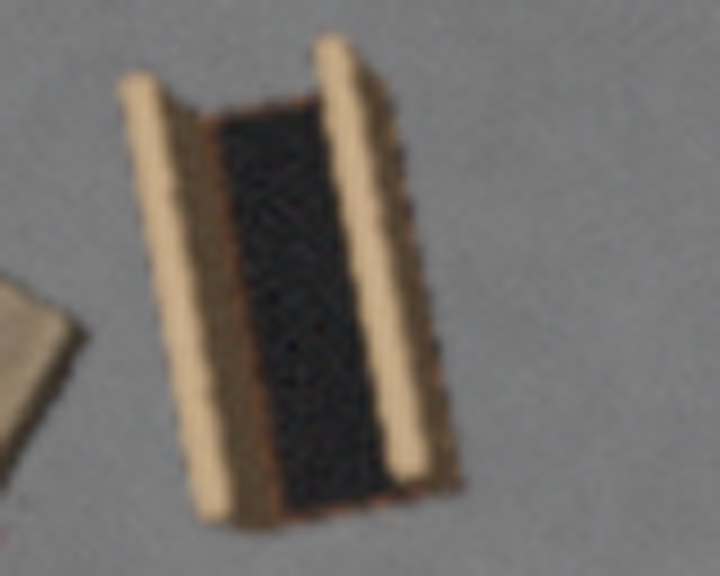

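The red wing's top sits at about (361,199) in the top picture, centre (0.535, -0.150), length 57 mm. The canister fits its 96 mm size. The stand's board tops run from (230,189) to (239,238) and from (252,184) to (260,233).

Run:
```python
from h import *
f=lambda u,v,z:atz("top",215+(u+.5)/9-.5,180+(v+.5)/9-.5,z)
L=np.array([f(*p,.094) for p in [(120,77),(155,73),(197,521),(234,518)]])
Rr=np.array([f(*p,.094) for p in [(315,38),(351,38),(390,479),(430,475)]])
print(L.round(4));print(Rr.round(4))
c=(L.mean(0)+Rr.mean(0))/2; print("centre",c)
for B in (L,Rr):
    a=(B[0]+B[1]-B[2]-B[3])/2; print(np.hypot(*a[:2]),np.degrees(np.arctan2(a[1],a[0])),B.mean(0))
# from here to goals in tool frame
s=r.read_state(); M=R.from_euler('xyz',s["ee_rot"]).as_matrix(); print(M.round(3))
for g in [(0.45,0.30,.30),(.535,-.15,.30)]: print(M.T@(np.array(g)-s["tool_pos"]))
```

```text
[[0.5711 0.2409 0.094 ]
 [0.5724 0.2293 0.094 ]
 [0.424  0.2121 0.094 ]
 [0.4249 0.2001 0.094 ]]
[[0.5839 0.1765 0.094 ]
 [0.5838 0.1646 0.094 ]
 [0.4372 0.1495 0.094 ]
 [0.4384 0.1365 0.094 ]]
centre [0.5044641  0.18868572 0.094     ]
0.1501015726779708 11.146807066346298 [0.49809175 0.22058709 0.094     ]
0.1485738846327899 10.698215026898712 [0.51083644 0.15678435 0.094     ]
[[ 0.275 -0.    -0.961]
 [ 0.961 -0.002  0.275]
 [-0.002 -1.    -0.   ]]
[-0.21228924 -0.06902332 -0.34997743]
[-0.62153572 -0.06830425 -0.55550554]
```

```bash
python3 -m jog '[[-0.0265,-0.0087,-0.0437,0,0,0,100],[-0.0265,-0.0087,-0.0437,0,0,0,100],[-0.0265,-0.0087,-0.0437,0,0,0,100],[-0.0265,-0.0087,-0.0437,0,0,0,100],[-0.0265,-0.0087,-0.0437,0,0,0,100],[-0.0265,-0.0087,-0.0437,0,0,0,100],[-0.0265,-0.0087,-0.0437,0,0,0,100],[-0.0265,-0.0087,-0.0437,0,0,0,100],[0,0,0,0,0.18,0,100],[0,0,0,0,0.18,0,100],[0,0,0,0,0.18,0,100],[0,0,0,0,0.18,0,100],[0,0,0,0,0.18,0,100],[0,0,0,0,0.18,0,100],[0,0,0,0,0.18,0,100],[0,0,0,0,0.18,0,100]]'
cat > goto.py <<'E'
import sys
from h import *
s=r.read_state(); M=R.from_euler('xyz',s["ee_rot"]).as_matrix()
g=np.array([float(a) for a in sys.argv[1:4]]); yaw=np.radians(float(sys.argv[4]))
print("now",np.round(s["tool_pos"],4),np.round(s["ee_rot"],4),"q",np.round(s["joint_positions"],2),"F",np.round(s["contact_force"],1),np.round(s["moment"],2),"gap",round(s["finger_gap"],3),"t",s["time_s"])
G=R.from_euler('xyz',[-np.pi/2,0,yaw]).as_matrix()
w=R.from_matrix(M.T@G).as_rotvec(); d=M.T@(g-s["tool_pos"])
print("shift(before turn)",d.round(4),"turn",w.round(4),"shift(after turn)",(G.T@(g-s["tool_pos"])).round(4))
E
python3 goto.py .535 -.150 .26 -86.4
```

```text
time_s: 2.1
tool_pos: [0.4494, 0.3007, 0.3005]
ee_rot: [-1.571, 0.001, -0.154]
contact_force: [0.3, 0.0, -0.3]
finger_gap: 1.005
now [0.4494 0.3007 0.3005] [-1.5714e+00  8.0000e-04 -1.5380e-01] q [-0.78  0.5   0.18  1.74 -0.11  0.92 -0.72] F [ 0.3  0.  -0.3] [-0.01  0.03  0.  ] gap 1.005 t 2.1
shift(before turn) [ 0.1537  0.0407 -0.4323] turn [ 1.0000e-03  1.3542e+00 -2.0000e-04] shift(after turn) [0.4552 0.0405 0.0572]
```

```bash
python3 -m jog '[[0.0171,0,-0.048,0,0,0,60],[0.0171,0,-0.048,0,0,0,60],[0.0171,0,-0.048,0,0,0,60],[0.0171,0,-0.048,0,0,0,60],[0.0171,0,-0.048,0,0,0,60],[0.0171,0,-0.048,0,0,0,60],[0.0171,0,-0.048,0,0,0,60],[0.0171,0,-0.048,0,0,0,60],[0.0171,0.02,-0.048,0,0,0,60],[0,0.02,0,0,0.169,0,60],[0,0,0,0,0.169,0,60],[0,0,0,0,0.169,0,60],[0,0,0,0,0.169,0,60],[0,0,0,0,0.169,0,60],[0,0,0,0,0.169,0,60],[0,0,0,0,0.169,0,60],[0,0,0,0,0.169,0,60],[0,0,0,0,0,0,60]]'
python3 - <<'E'
from h import *
s=r.read_state(); im,D=cams.read_camera("wrist"); cv2.imwrite("pics/w1.png",im); np.save("pics/w1.npy",D)
import pickle; pickle.dump(s,open("pics/w1.pkl","wb"))
print(proj("wrist",[.5346,-.150,.119],s),proj("wrist",[.535,-.150,.068],s), proj("wrist",s["tool_pos"],s))
b,g,rr=[im[...,i].astype(int) for i in range(3)]
P=cloud("wrist",D,s); m=(rr>110)&(g<60)&(b<70)&(D>0)
q=P[m]; print(m.sum(),np.percentile(q[:,2],[5,50,95])); t=q[abs(q[:,2]-.119)<.004]; print(t.mean(0),cv2.minAreaRect((t[:,:2]*1000).astype(np.float32)))
E
python3 goto.py .535 -.150 .15 -86.4
```

```text
time_s: 4.35
tool_pos: [0.538, -0.1488, 0.2604]
ee_rot: [-1.572, -0.0, -1.498]
contact_force: [-0.3, 0.2, 0.6]
finger_gap: 0.598
(np.float64(323.4860033070812), np.float64(192.41890170004396)) (np.float64(323.3003034776691), np.float64(179.13182044343614)) (np.float64(322.6461185379431), np.float64(263.332407156455))
1905 [0.1165877  0.11861139 0.11983207]
[ 0.54140068 -0.14945113  0.11855185] ((539.9786376953125, -150.0299530029297), (55.11376953125, 27.807788848876953), 3.584312677383423)
now [ 0.5381 -0.1488  0.2605] [-1.5717e+00  1.0000e-04 -1.4966e+00] q [-0.15  0.63  0.58  1.76 -0.42  0.89 -0.88] F [ 0.1  0.4 -0.7] [ 0.02 -0.    0.07] gap 0.601 t 4.4
shift(before turn) [ 0.001   0.1105 -0.0031] turn [ 0.0009  0.0114 -0.0001] shift(after turn) [ 0.001   0.1105 -0.0031]
```

View pics/w1.png

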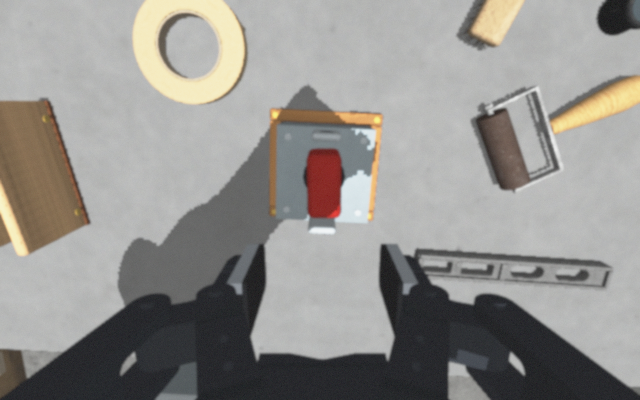

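Run:
```python
from h import *
im=cv2.imread("pics/w1.png")
cv2.imwrite("pics/w1c.png",cv2.resize(im[100:240,260:390],None,fx=5,fy=4.2,interpolation=cv2.INTER_CUBIC))
```

```text
(no output)
```

View pics/w1c.png

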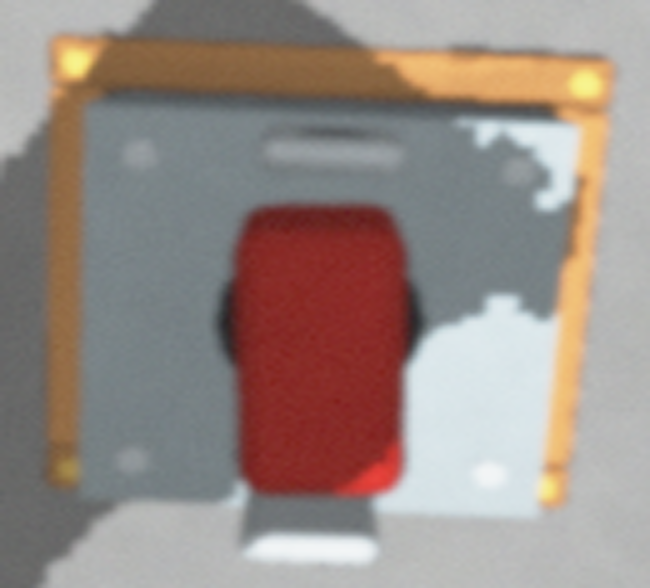

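Run:
```python
from h import *; import pickle
s=pickle.load(open("pics/w1.pkl","rb"))
f=lambda u,v,z:atz("wrist",260+(u+.5)/5-.5,100+(v+.5)/4.2-.5,z,s)
a,b=f(322,230,.119),f(324,496,.119); print(a,b,(a+b)/2,np.hypot(*(a-b)[:2]))
a,b=f(236,360,.119),f(406,360,.119); print(a,b,(a+b)/2,np.hypot(*(a-b)[:2]))
# canister top corners
q=np.array([f(*p,.068) for p in [(80,100),(585,120),(545,515),(78,500)]]);print(q,q.mean(0))
```

```text
[ 0.56751183 -0.14797687  0.119     ] [ 0.51160959 -0.15252494  0.119     ] [ 0.53956071 -0.15025091  0.119     ] 0.05608694194538735
[ 0.53983246 -0.13522286  0.119     ] [ 0.54197216 -0.16437872  0.119     ] [ 0.54090231 -0.14980079  0.119     ] 0.02923427370844806
[[ 0.58643744 -0.10002642  0.068     ]
 [ 0.58909217 -0.19773289  0.068     ]
 [ 0.49245835 -0.20070896  0.068     ]
 [ 0.48925914 -0.10308239  0.068     ]] [ 0.53931178 -0.15038766  0.068     ]
```

Run:
```python
from h import *
im=cv2.imread("pics/scene0.png")
cv2.imwrite("pics/s1c.png",cv2.resize(im[200:290,305:395],None,fx=6.6,fy=6.6,interpolation=cv2.INTER_CUBIC))
for x in (.535,.5393):
  for p in [(x+.048,-.102,.068),(x+.048,-.198,.068),(x-.048,-.198,.068),(x-.048,-.102,.068)]:
    u,v=proj("scene",p); print(x,((u+.5-305)*6.6-.5).round(),((v+.5-200)*6.6-.5).round())
```

```text
0.535 278.0 103.0
0.535 469.0 246.0
0.535 295.0 403.0
0.535 104.0 246.0
0.5393 286.0 97.0
0.5393 476.0 239.0
0.5393 303.0 395.0
0.5393 112.0 239.0
```

View pics/s1c.png

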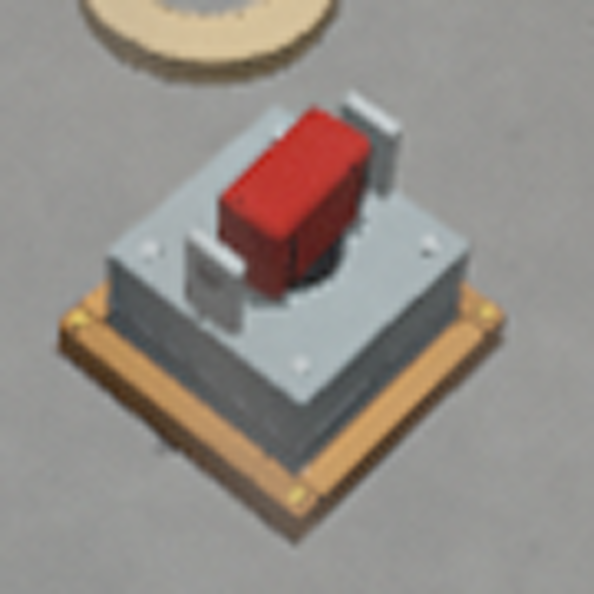

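```bash
python3 goto.py .5368 -.150 .13 -86.4;  python3 -m jog '[[0.0006,0.04,-0.0015,0,0.0114,0,60],[0.0006,0.04,0,0,0,0,60],[0,0.04,0,0,0,0,60],[0,0,0,0,0,0,60]]'
python3 - <<'E'
from h import *
s=r.read_state(); im,D=cams.read_camera("wrist"); cv2.imwrite("pics/w2.png",im); np.save("pics/w2.npy",D)
import pickle; pickle.dump(s,open("pics/w2.pkl","wb"))
E
python3 goto.py .5368 -.150 .078 -86.4
```

```text
now [ 0.5381 -0.1488  0.2605] [-1.5717e+00  1.0000e-04 -1.4966e+00] q [-0.15  0.63  0.58  1.76 -0.42  0.89 -0.88] F [ 0.1  0.4 -0.7] [ 0.02 -0.    0.07] gap 0.601 t 4.4
shift(before turn) [ 0.0011  0.1305 -0.0012] turn [ 0.0009  0.0114 -0.0001] shift(after turn) [ 0.0011  0.1305 -0.0013]
time_s: 4.9
tool_pos: [0.5348, -0.1494, 0.1386]
ee_rot: [-1.576, 0.003, -1.509]
contact_force: [-1.2, 0.4, 1.0]
finger_gap: 0.597
now [ 0.5363 -0.1503  0.1405] [-1.5726e+00  1.0000e-03 -1.5100e+00] q [-0.06  0.78  0.45  1.87 -0.55  0.62 -0.78] F [1.2 0.6 0. ] [-0.02 -0.06 -0.02] gap 0.6 t 4.95
shift(before turn) [-0.0002  0.0625  0.0006] turn [ 0.0018 -0.0021 -0.001 ] shift(after turn) [-0.0003  0.0625  0.0005]
```

View pics/w2.png

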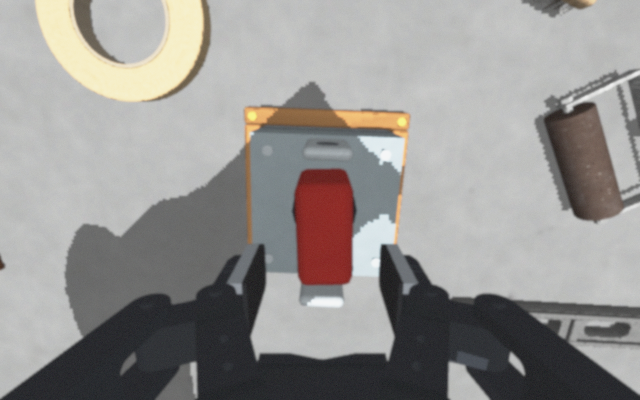

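Run:
```python
from h import *; import pickle
s=pickle.load(open("pics/w2.pkl","rb")); s["tool_pos"]=np.array([.5360,-.1502,.1400])
a,b=[atz("wrist",324,v,.119,s) for v in (182,284)];print(a,b,(a+b)/2)
q=np.array([atz("wrist",u,v,.068,s) for u,v in [(249,128),(405,134)]]);print(q,q.mean(0)-[.048,0,0])
```

```text
[ 0.56950153 -0.14872578  0.119     ] [ 0.5131456  -0.15231117  0.119     ] [ 0.54132356 -0.15051848  0.119     ]
[[ 0.58885039 -0.10107349  0.068     ]
 [ 0.59121114 -0.19795627  0.068     ]] [ 0.54203077 -0.14951488  0.068     ]
```

```bash
python3 -m jog '[[0,0.03,0.001,0,0,0,60],[0,0.0315,0,0,0,0,60],[0,0,0,0,0,0,60],[0,0,0,0,0,0,0],[0,0,0,0,0,0,0],[0,0,0,0,0,0,0],[0,0,0,0,0,0,0]]'
python3 goto.py .5375 -.150 .078 -86.4
```

```text
time_s: 5.82
tool_pos: [0.5392, -0.1505, 0.0815]
ee_rot: [-1.567, -0.001, -1.511]
contact_force: [0.1, 0.9, 8.4]
finger_gap: 0.347
now [ 0.5392 -0.1505  0.0815] [-1.5673e+00 -6.0000e-04 -1.5110e+00] q [-0.02  0.87  0.36  1.9  -0.62  0.48 -0.73] F [0.1 0.9 8.4] [ 0.23  0.18 -0.01] gap 0.347 t 5.825
shift(before turn) [-0.0006  0.0035 -0.0017] turn [-0.0035 -0.003   0.0006] shift(after turn) [-0.0006  0.0035 -0.0017]
```

```bash
python3 -m jog '[[0,-0.0005,0,0,0.12,0,0],[0,-0.0005,0,0,0.12,0,0],[0,-0.0005,0,0,0.12,0,0],[0,-0.0005,0,0,0.12,0,0]]'
python3 goto.py .5375 -.150 .078 -86.4
python3 -m jog '[[0,-0.0006,0,0,-0.15,0,0],[0,-0.0006,0,0,-0.15,0,0],[0,-0.0006,0,0,-0.15,0,0]]'
python3 goto.py .5375 -.150 .078 -86.4
python3 -m jog '[[0,-0.0006,0,0,-0.15,0,0],[0,-0.0006,0,0,-0.15,0,0],[0,-0.0006,0,0,-0.15,0,0]]'
python3 goto.py .5375 -.150 .078 -86.4
```

```text
time_s: 6.32
tool_pos: [0.5388, -0.1503, 0.0823]
ee_rot: [-1.569, 0.0, -1.994]
contact_force: [-0.6, 0.0, 0.6]
finger_gap: 0.34
now [ 0.5388 -0.1503  0.0823] [-1.5688e+00  4.0000e-04 -1.9938e+00] q [-0.09  0.89  0.49  1.9  -0.78  0.54 -1.05] F [-0.6  0.   0.6] [-0.18  0.27  0.15] gap 0.34 t 6.325
shift(before turn) [ 0.0002  0.0043 -0.0013] turn [-2.100e-03 -4.859e-01  1.000e-04] shift(after turn) [-0.0004  0.0043 -0.0013]
time_s: 6.7
tool_pos: [0.5382, -0.1498, 0.0838]
ee_rot: [-1.57, 0.0, -1.536]
contact_force: [-0.3, 0.4, -4.7]
finger_gap: 0.345
now [ 0.5382 -0.1498  0.0838] [-1.5699e+00  5.0000e-04 -1.5365e+00] q [-0.03  0.86  0.37  1.9  -0.63  0.5  -0.74] F [-0.3  0.4 -4.7] [ 0.01  0.25 -0.28] gap 0.345 t 6.7
shift(before turn) [ 0.0002  0.0058 -0.0007] turn [-0.0009 -0.0285 -0.0005] shift(after turn) [ 0.0001  0.0058 -0.0007]
time_s: 7.08
tool_pos: [0.5378, -0.1495, 0.0857]
ee_rot: [-1.57, 0.001, -1.086]
contact_force: [0.1, 1.8, -4.3]
finger_gap: 0.342
now [ 0.5378 -0.1495  0.0857] [-1.5702e+00  9.0000e-04 -1.0864e+00] q [ 0.03  0.84  0.27  1.9  -0.46  0.46 -0.46] F [ 0.1  1.8 -4.3] [ 0.61 -0.07 -0.01] gap 0.342 t 7.075
shift(before turn) [ 0.0003  0.0077 -0.0005] turn [-3.000e-04  4.216e-01 -1.000e-03] shift(after turn) [ 0.0004  0.0077 -0.0003]
```

```bash
python3 -m jog '[[0,-0.0006,0,0,0.15,0,0],[0,-0.0006,0,0,0.15,0,0],[0,-0.0006,0,0,0.15,0,0],[0,-0.0006,0,0,0.15,0,0],[0,-0.0006,0,0,0.15,0,0],[0,-0.0006,0,0,0.15,0,0]]'
python3 goto.py .5375 -.150 .078 -86.4
python3 - <<'E'
from h import *
for n in ("scene","wrist"):
    im,D=cams.read_camera(n); cv2.imwrite(f"pics/{n}3.png",im)
    if n=="scene": cv2.imwrite("pics/s3c.png",cv2.resize(im[150:290,255:435],None,fx=4,fy=4,interpolation=cv2.INTER_CUBIC))
E
```

```text
time_s: 7.82
tool_pos: [0.5376, -0.1506, 0.0891]
ee_rot: [-1.571, -0.001, -1.995]
contact_force: [0.8, -1.2, -7.2]
finger_gap: 0.344
now [ 0.5376 -0.1506  0.0891] [-1.5705e+00 -6.0000e-04 -1.9953e+00] q [-0.09  0.88  0.51  1.9  -0.78  0.56 -1.06] F [ 0.8 -1.2 -7.2] [-0.34 -0.28  0.27] gap 0.344 t 7.825
shift(before turn) [-0.0005  0.0111 -0.0004] turn [-1.000e-04 -4.873e-01  6.000e-04] shift(after turn) [-0.0006  0.0111 -0.0001]
```

View pics/s3c.png

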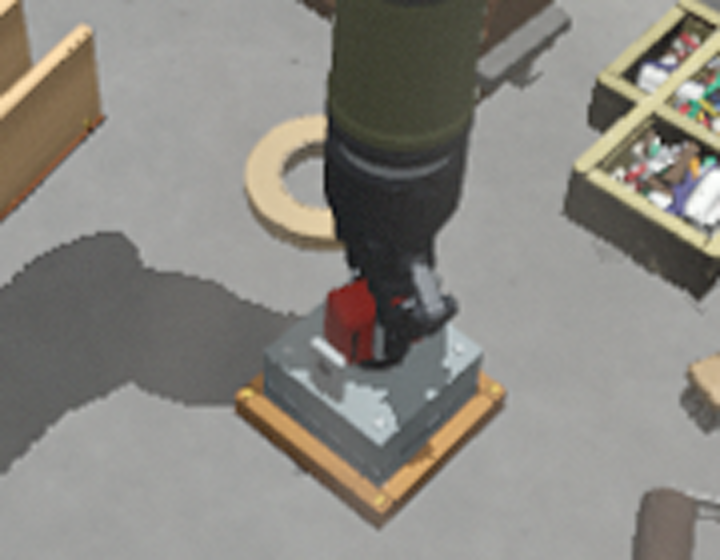

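View pics/wrist3.png

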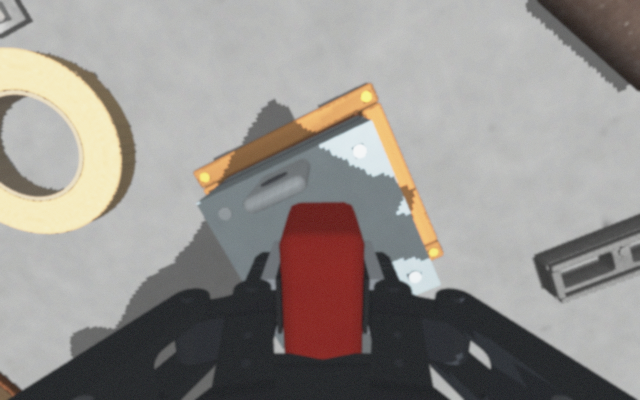

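The wing turns with the fingers, and the canister stays seated in the frame (crop at (370,380)). I keep twisting.

```bash
python3 -m jog '[[0,-0.0004,0,0,-0.15,0,0],[0,-0.0005,0,0,-0.15,0,0],[0,-0.0006,0,0,-0.15,0,0],[0,-0.0006,0,0,-0.15,0,0],[0,-0.0006,0,0,-0.15,0,0],[0,-0.0006,0,0,-0.15,0,0]]'
python3 goto.py .5375 -.150 .078 -86.4
python3 -m jog '[[0,-0.0005,0,0,0.15,0,0],[0,-0.0006,0,0,0.15,0,0],[0,-0.0006,0,0,0.15,0,0],[0,-0.0006,0,0,0.15,0,0],[0,-0.0006,0,0,0.15,0,0],[0,-0.0006,0,0,0.15,0,0]]'
python3 goto.py .5375 -.150 .078 -86.4
```

```text
time_s: 8.68
tool_pos: [0.5381, -0.1497, 0.0921]
ee_rot: [-1.57, 0.001, -1.084]
contact_force: [0.5, 1.9, -1.2]
finger_gap: 0.348
now [ 0.5381 -0.1497  0.0921] [-1.5699e+00  5.0000e-04 -1.0835e+00] q [ 0.03  0.83  0.28  1.89 -0.46  0.48 -0.45] F [ 0.5  1.9 -1.2] [ 0.28  0.19 -0.15] gap 0.348 t 8.675
shift(before turn) [-0.      0.0141 -0.0007] turn [-0.0007  0.4244 -0.0007] shift(after turn) [ 0.0002  0.0141 -0.0006]
time_s: 9.43
tool_pos: [0.5383, -0.1504, 0.0962]
ee_rot: [-1.57, 0.001, -1.992]
contact_force: [0.2, 1.3, 0.4]
finger_gap: 0.343
now [ 0.5383 -0.1504  0.0962] [-1.5698e+00  5.0000e-04 -1.9920e+00] q [-0.1   0.87  0.52  1.9  -0.77  0.58 -1.06] F [0.2 1.3 0.4] [0.09 0.3  0.23] gap 0.343 t 9.425
shift(before turn) [-0.      0.0182 -0.0009] turn [-1.10e-03 -4.84e-01 -3.00e-04] shift(after turn) [-0.0004  0.0182 -0.0007]
```

```bash
python3 -m jog '[[0,-0.0006,0,0,-0.15,0,0],[0,-0.0006,0,0,-0.15,0,0],[0,-0.0007,0,0,-0.15,0,0],[0,-0.0007,0,0,-0.15,0,0],[0,-0.0007,0,0,-0.15,0,0],[0,-0.0007,0,0,-0.15,0,0]]'
python3 goto.py .5375 -.150 .078 -86.4
python3 -m jog '[[0,-0.0006,0,0,0.15,0,0],[0,-0.0007,0,0,0.15,0,0],[0,-0.0007,0,0,0.15,0,0],[0,-0.0007,0,0,0.15,0,0],[0,-0.0007,0,0,0.15,0,0],[0,-0.0007,0,0,0.15,0,0]]'
python3 goto.py .5375 -.150 .078 -86.4
python3 -m jog '[[0,-0.0006,0,0,-0.15,0,0],[0,-0.0007,0,0,-0.15,0,0],[0,-0.0007,0,0,-0.15,0,0],[0,-0.0007,0,0,-0.15,0,0],[0,-0.0007,0,0,-0.15,0,0],[0,-0.0007,0,0,-0.15,0,0]]'
python3 goto.py .5375 -.150 .078 -86.4
```

```text
time_s: 10.18
tool_pos: [0.5379, -0.1493, 0.0999]
ee_rot: [-1.57, 0.001, -1.083]
contact_force: [0.7, 2.3, -3.2]
finger_gap: 0.346
now [ 0.5379 -0.1493  0.0999] [-1.5698e+00  1.2000e-03 -1.0833e+00] q [ 0.02  0.82  0.29  1.89 -0.46  0.5  -0.45] F [ 0.7  2.3 -3.2] [ 0.56 -0.13 -0.23] gap 0.346 t 10.175
shift(before turn) [ 0.0004  0.0219 -0.0007] turn [-0.0007  0.4246 -0.0014] shift(after turn) [ 0.0007  0.0219 -0.0005]
time_s: 10.92
tool_pos: [0.538, -0.1508, 0.1047]
ee_rot: [-1.57, 0.0, -1.993]
contact_force: [-2.0, -2.2, 1.9]
finger_gap: 0.347
now [ 0.538  -0.1508  0.1047] [-1.5696e+00  2.0000e-04 -1.9930e+00] q [-0.11  0.86  0.54  1.9  -0.77  0.6  -1.06] F [-2.  -2.2  1.9] [-0.19  0.54  0.02] gap 0.347 t 10.925
shift(before turn) [-0.0005  0.0267 -0.0008] turn [-1.20e-03 -4.85e-01  1.00e-04] shift(after turn) [-0.0008  0.0267 -0.0005]
time_s: 11.68
tool_pos: [0.5382, -0.1504, 0.1083]
ee_rot: [-1.57, -0.001, -1.083]
contact_force: [-0.2, -0.1, -2.8]
finger_gap: 0.343
now [ 0.5382 -0.1504  0.1083] [-1.5699e+00 -7.0000e-04 -1.0831e+00] q [ 0.01  0.81  0.31  1.89 -0.46  0.51 -0.45] F [-0.2 -0.1 -2.8] [-0.04 -0.    0.08] gap 0.343 t 11.675
shift(before turn) [-0.0007  0.0303 -0.0004] turn [-0.001   0.4249  0.0005] shift(after turn) [-0.0005  0.0303 -0.0006]
```

```bash
python3 -m jog '[[0,-0.002,0,0,0,0,0],[0,-0.003,0,0,0,0,0],[0,-0.005,0,0,0,0,0],[0,-0.01,0,0,0,0,0],[0,-0.02,0,0,0,0,0],[0,-0.025,0,0,0,0,0],[0,-0.02,0,0,0,0,0],[0,0,0,0,0,0,0]]'
python3 goto.py .45 .02 .19 -90
python3 - <<'E'
from h import *
for n in ("scene","wrist"):
    im,D=cams.read_camera(n); cv2.imwrite(f"pics/{n}4.png",im)
    if n=="scene": cv2.imwrite("pics/s4c.png",cv2.resize(im[150:290,255:435],None,fx=4,fy=4,interpolation=cv2.INTER_CUBIC))
E
```

```text
time_s: 12.68
tool_pos: [0.539, -0.1508, 0.1943]
ee_rot: [-1.568, -0.003, -1.092]
contact_force: [-0.4, -0.5, -3.5]
finger_gap: 0.345
now [ 0.539  -0.1508  0.1943] [-1.568  -0.0027 -1.0916] q [-0.05  0.69  0.4   1.83 -0.39  0.7  -0.51] F [-0.4 -0.5 -3.5] [ 0.02  0.04 -0.03] gap 0.345 t 12.675
shift(before turn) [-0.1926  0.0038 -0.0002] turn [-0.0034  0.4792  0.002 ] shift(after turn) [-0.1708  0.0043 -0.089 ]
```

View pics/s4c.png

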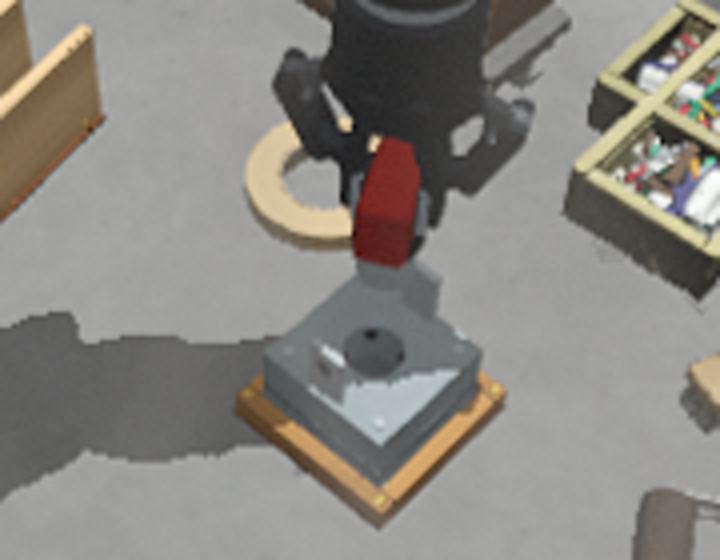

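View pics/wrist4.png

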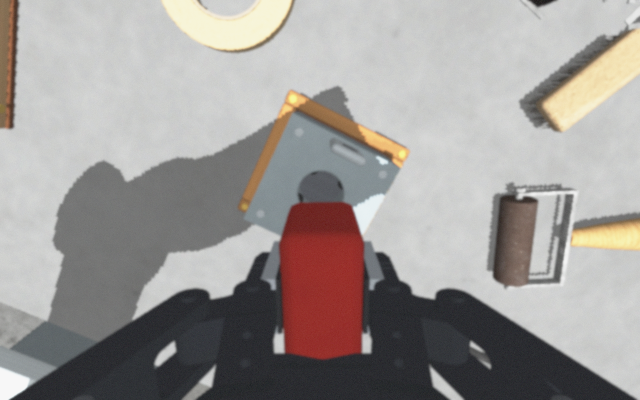

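```bash
python3 goto.py .49 .02 .15 -79.1; python3 -m jog '[[0,0,0,0,0.145,0,0],[0,0,0,0,0.145,0,0],[0,0,0,0,0,0,0]]'; python3 goto.py .49 .02 .12 -79.1
```

```text
now [ 0.5376 -0.15    0.1924] [-1.5710e+00  5.0000e-04 -1.0912e+00] q [-0.04  0.69  0.4   1.83 -0.39  0.7  -0.51] F [ 0.9  0.3 -2.5] [ 0.   -0.05 -0.02] gap 0.341 t 12.775
shift(before turn) [-0.1728  0.0424  0.0362] turn [ 2.000e-04  2.893e-01 -4.000e-04] shift(after turn) [-0.176   0.0424 -0.0146]
time_s: 13.15
tool_pos: [0.5372, -0.15, 0.1915]
ee_rot: [-1.573, 0.001, -1.38]
contact_force: [-0.3, -0.6, -2.3]
finger_gap: 0.344
now [ 0.5372 -0.15    0.1915] [-1.5730e+00  6.0000e-04 -1.3798e+00] q [-0.09  0.71  0.49  1.83 -0.48  0.72 -0.72] F [-0.3 -0.6 -2.3] [ 0.01  0.04 -0.04] gap 0.344 t 13.15
shift(before turn) [-0.1758  0.0716 -0.0139] turn [ 0.0022  0.0007 -0.0006] shift(after turn) [-0.1758  0.0715 -0.0142]
```

```bash
python3 -m jog '[[-0.02,0,-0.002,0,0,0,0],[-0.035,0,-0.003,0,0,0,0],[-0.045,0,-0.003,0,0,0,0],[-0.041,0,-0.003,0,0,0,0],[-0.025,0.01,-0.002,0,0,0,0],[-0.01,0.03,-0.001,0,0,0,0],[0,0.035,0,0,0,0,0],[0,0.03,0,0,0,0,0],[0,0.02,0,0,0,0,0],[0,0.01,0,0,0,0,0],[0,0,0,0,0,0,0],[0,0,0,0,0,0,0]]'; python3 goto.py .49 .02 .0435 -79.1
python3 - <<'E'
from h import *
im,D=cams.read_camera("scene"); cv2.imwrite("pics/s5c.png",cv2.resize(im[120:260,230:410],None,fx=4,fy=4,interpolation=cv2.INTER_CUBIC))
E
```

```text
time_s: 14.65
tool_pos: [0.4913, 0.0201, 0.0583]
ee_rot: [-1.57, -0.0, -1.381]
contact_force: [-0.0, 0.7, -2.8]
finger_gap: 0.34
now [0.4913 0.0201 0.0583] [-1.5696 -0.     -1.3808] q [-0.27  0.85  0.23  2.1  -0.72  0.27 -0.8 ] F [-0.   0.7 -2.8] [-0.07 -0.03  0.03] gap 0.34 t 14.65
shift(before turn) [-0.0001  0.0148 -0.0014] turn [-0.0012 -0.0003  0.    ] shift(after turn) [-0.0001  0.0148 -0.0013]
```

View pics/s5c.png

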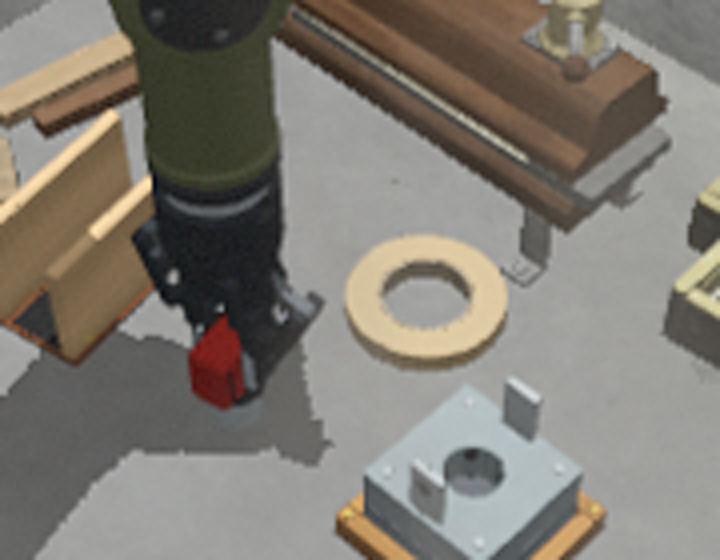

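```bash
python3 -m jog '[[0,0.004,0,0,0,0,0],[0,0.004,0,0,0,0,0],[0,0.003,0,0,0,0,0],[0,0.001,0,0,0,0,0],[0,0,0,0,0,0,0]]'; python3 goto.py .49 .02 .0435 -79.1
python3 -m jog '[[0,0.001,0,0,0,0,0],[0,0.001,0,0,0,0,0],[0,0,0,0,0,0,0]]'; python3 goto.py .49 .02 .0435 -79.1
```

```text
time_s: 15.32
tool_pos: [0.4909, 0.0198, 0.0455]
ee_rot: [-1.571, 0.0, -1.381]
contact_force: [0.3, 0.4, -0.7]
finger_gap: 0.348
now [0.4909 0.0198 0.0455] [-1.5710e+00  1.0000e-04 -1.3815e+00] q [-0.26  0.87  0.2   2.11 -0.73  0.23 -0.79] F [ 0.3  0.4 -0.7] [-0.03  0.03 -0.02] gap 0.348 t 15.325
shift(before turn) [-0.0003  0.002  -0.0009] turn [ 0.0002 -0.0009 -0.0001] shift(after turn) [-0.0003  0.002  -0.0009]
time_s: 15.7
tool_pos: [0.491, 0.0199, 0.0436]
ee_rot: [-1.571, 0.0, -1.381]
contact_force: [-0.1, -0.0, -1.4]
finger_gap: 0.343
now [0.491  0.0199 0.0436] [-1.5707e+00  1.0000e-04 -1.3814e+00] q [-0.25  0.87  0.2   2.11 -0.73  0.23 -0.79] F [-0.1 -0.  -1.4] [0.05 0.01 0.05] gap 0.343 t 15.7
shift(before turn) [-0.0003  0.0001 -0.0009] turn [-0.0001 -0.0009 -0.0001] shift(after turn) [-0.0003  0.0001 -0.0009]
```

```bash
for i in 1 ; do python3 -m jog '[[0,0.0005,0,0,0,0,0],[0,0.0005,0,0,0,0,0],[0,0,0,0,0,0,0]]'; done
python3 -m jog '[[0,0.0005,0,0,0,0,0],[0,0.0005,0,0,0,0,0],[0,0,0,0,0,0,0]]'; python3 goto.py .49 .02 .0435 -79.1
```

```text
time_s: 16.08
tool_pos: [0.491, 0.0199, 0.0435]
ee_rot: [-1.57, 0.0, -1.382]
contact_force: [-2.0, 0.2, 9.2]
finger_gap: 0.344
time_s: 16.45
tool_pos: [0.491, 0.0199, 0.0434]
ee_rot: [-1.569, 0.001, -1.382]
contact_force: [-3.1, 0.5, 19.6]
finger_gap: 0.343
now [0.491  0.0199 0.0434] [-1.5693e+00  8.0000e-04 -1.3818e+00] q [-0.25  0.87  0.2   2.11 -0.73  0.23 -0.79] F [-3.1  0.5 19.6] [0.01 0.68 0.03] gap 0.343 t 16.45
shift(before turn) [-0.0003 -0.0001 -0.0009] turn [-0.0015 -0.0012 -0.0008] shift(after turn) [-0.0003 -0.0001 -0.0009]
```

```bash
python3 -m jog '[[0,-0.001,0,0,0,0,0],[0,-0.0007,0,0,0,0,0],[0,0,0,0,0,0,0],[0,0,0,0,0,0,60],[0,0,0,0,0,0,60],[0,0,0,0,0,0,60],[0,0,0,0,0,0,60],[0,-0.02,0,0,0,0,60],[0,-0.03,0,0,0,0,60],[0,-0.03,0,0,0,0,60],[0,-0.03,0,0,0,0,100],[0,0,0,0,0,0,100],[0,0,0,0,0,0,100]]'; python3 goto.py .49 .02 .15 10.9
python3 - <<'E'
from h import *; import pickle
s=r.read_state(); im,D=cams.read_camera("wrist"); cv2.imwrite("pics/w6.png",im); pickle.dump(s,open("pics/w6.pkl","wb"))
cv2.imwrite("pics/w6c.png",cv2.resize(im[130:330,240:400],None,fx=4,fy=3,interpolation=cv2.INTER_CUBIC))
im,D=cams.read_camera("top"); cv2.imwrite("pics/t6c.png",cv2.resize(im[170:250,270:350],None,fx=7,fy=7,interpolation=cv2.INTER_CUBIC))
E
```

```text
time_s: 18.08
tool_pos: [0.4905, 0.0202, 0.1528]
ee_rot: [-1.572, 0.0, -1.381]
contact_force: [-0.6, -0.1, 0.5]
finger_gap: 0.998
now [0.4905 0.0202 0.1528] [-1.5715e+00  5.0000e-04 -1.3810e+00] q [-0.41  0.7   0.45  2.06 -0.6   0.52 -0.89] F [-0.6 -0.1  0.5] [0.   0.08 0.04] gap 0.998 t 18.075
shift(before turn) [ 0.0001  0.0028 -0.0006] turn [ 2.0000e-04 -1.5713e+00 -1.0000e-03] shift(after turn) [-0.0006  0.0028 -0.0001]
```

View pics/w6c.png

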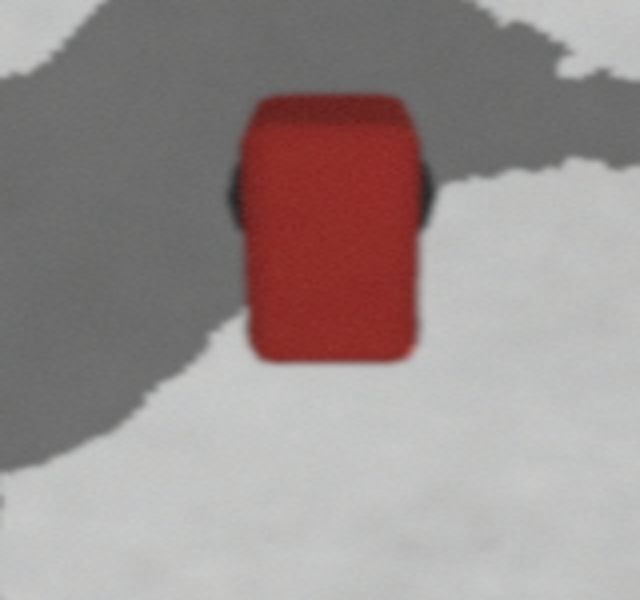

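View pics/t6c.png

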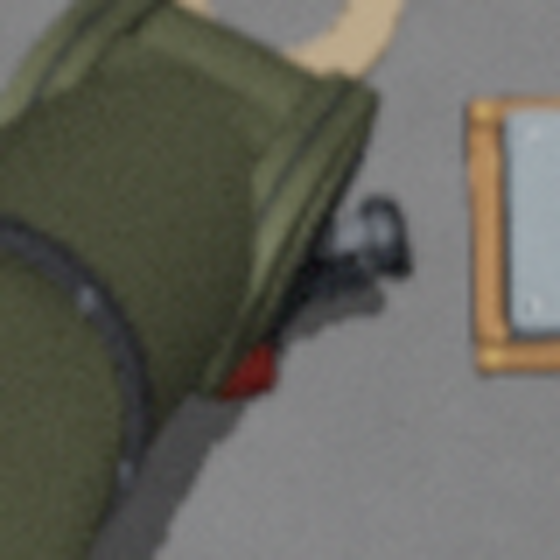

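```bash
python3 - <<'E'
from h import *; import pickle
s=pickle.load(open("pics/w6.pkl","rb"))
f=lambda u,v,z:atz("wrist",240+(u+.5)/4-.5,130+(v+.5)/3-.5,z,s)
M=R.from_euler('xyz',s["ee_rot"]).as_matrix()
a,b,c,d=f(332,124,.081),f(333,362,.081),f(246,240,.081),f(418,240,.081)
print(np.hypot(*(a-b)[:2]),np.hypot(*(c-d)[:2])); 
print("along",M.T@((a+b)/2-s["tool_pos"]),"across",M.T@((c+d)/2-s["tool_pos"]),"world",(a+b)/2)
E
python3 -m jog '[[0,-0.01,0,0,-0.1785,0,100],[0,-0.01,0,0,-0.1785,0,100],[0,-0.01,0,0,-0.1785,0,100],[0,0,0,0,-0.1785,0,100],[0,0,0,0,-0.1785,0,100],[0,0,0,0,-0.1785,0,100],[0,0,0,0,-0.1785,0,100],[0,0,0,0,-0.1785,0,100],[0,0,0,0,-0.143,0,100],[0,0,0,0,0,0,100]]'; python3 goto.py .49 .02 .15 10.9
python3 - <<'E'
from h import *; import pickle
s=r.read_state(); im,D=cams.read_camera("wrist"); cv2.imwrite("pics/w7.png",im); pickle.dump(s,open("pics/w7.pkl","wb"))
cv2.imwrite("pics/w7c.png",cv2.resize(im[130:280,240:400],None,fx=5,fy=4,interpolation=cv2.INTER_CUBIC))
E
```

```text
0.0552761218261937 0.028478207243577167
along [0.00042942 0.07178575 0.001528  ] across [0.00034188 0.07178459 0.00315346] world [0.49206386 0.02006361 0.081     ]
time_s: 19.42
tool_pos: [0.4905, 0.0197, 0.1825]
ee_rot: [-1.57, 0.002, 0.188]
contact_force: [-0.3, -0.2, 1.2]
finger_gap: 0.998
now [0.4905 0.0197 0.1825] [-1.5698e+00  1.5000e-03  1.8770e-01] q [-0.16  0.6   0.05  2.02 -0.05  0.53  0.11] F [-0.3 -0.2  1.2] [-0.07  0.01 -0.01] gap 0.998 t 19.425
shift(before turn) [-0.0003  0.0325  0.0003] turn [-0.001  -0.0025 -0.0015] shift(after turn) [-0.0004  0.0325  0.0004]
```

View pics/w7c.png

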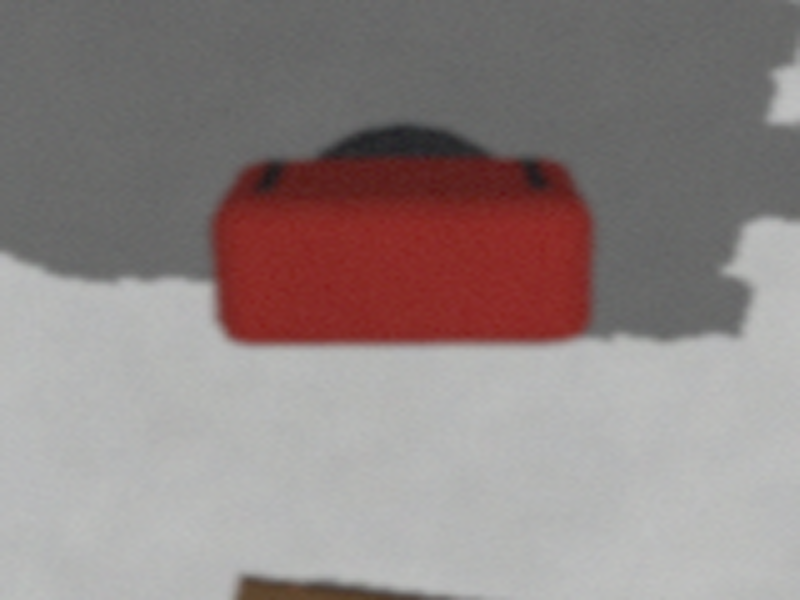

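```bash
python3 - <<'E'
from h import *; import pickle
s=pickle.load(open("pics/w7.pkl","rb"))
f=lambda u,v,z:atz("wrist",240+(u+.5)/5-.5,130+(v+.5)/4-.5,z,s)
M=R.from_euler('xyz',s["ee_rot"]).as_matrix()
a,b,c,d=f(404,196,.081),f(404,343,.081),f(215,270,.081),f(593,270,.081)
print(np.hypot(*(a-b)[:2]),np.hypot(*(c-d)[:2])); 
print(M.T@((a+b)/2-s["tool_pos"]),M.T@((c+d)/2-s["tool_pos"]),"world",(a+b)/2,(c+d)/2, np.degrees(np.arctan2(*(d-c)[1::-1])))
E
python3 goto.py .49 .02 .15 10.9
```

```text
0.028450893986151648 0.05641591589372094
[0.00073156 0.10151557 0.00150665] [0.00072474 0.1015157  0.00162732] world [0.49072533 0.02140384 0.081     ] [0.49069611 0.02152112 0.081     ] 10.81695511646403
now [0.4905 0.0197 0.1826] [-1.5701e+00  1.4000e-03  1.8650e-01] q [-0.16  0.6   0.05  2.02 -0.05  0.53  0.11] F [ 0.5 -0.2  0.5] [ 0.   -0.04  0.01] gap 0.999 t 19.475
shift(before turn) [-0.0004  0.0326  0.0003] turn [-0.0007 -0.0037 -0.0014] shift(after turn) [-0.0005  0.0326  0.0004]
```

```bash
python3 -m jog '[[0.0004,0.03,0.0003,0,-0.002,0,100],[0,0.035,0,0,0,0,100],[0,0.03,0,0,0,0,100],[0,0.025,0,0,0,0,100],[0,0.015,0,0,0,0,100],[0,0.0116,0,0,0,0,100],[0,0,0,0,0,0,100],[0,0,0,0,0,0,100]]'; python3 goto.py .49 .02 .036 10.9
python3 - <<'E'
from h import *
im,D=cams.read_camera("wrist"); cv2.imwrite("pics/w8.png",im)
E
```

```text
time_s: 20.48
tool_pos: [0.4917, 0.0203, 0.0372]
ee_rot: [-1.571, -0.001, 0.191]
contact_force: [-0.0, -0.1, -0.8]
finger_gap: 0.999
now [0.4917 0.0203 0.0372] [-1.5709e+00 -1.1000e-03  1.9130e-01] q [-0.14  0.87  0.01  2.1  -0.06  0.17  0.12] F [-0.  -0.1 -0.8] [ 0.04  0.01 -0.05] gap 0.999 t 20.475
shift(before turn) [-0.0017  0.0012  0.0001] turn [0.0001 0.001  0.0011] shift(after turn) [-0.0017  0.0012  0.0001]
```

View pics/w8.png

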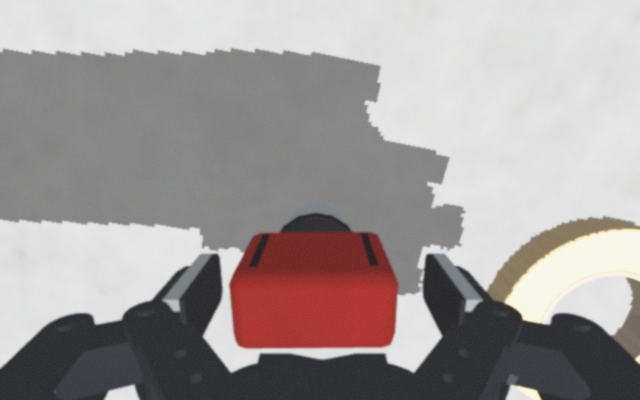

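```bash
python3 -m jog '[[-0.0016,0,0,0,0,0,100],[0,0,0,0,0,0,100]]'; python3 goto.py .49 .02 .036 10.9
python3 - <<'E'
from h import *
im,D=cams.read_camera("wrist"); cv2.imwrite("pics/w9.png",im)
b,g,rr=[im[...,i].astype(int) for i in range(3)]
m=(rr>110)&(g<80)&(b<80)
for v in (300,320,335): u=np.where(m[v])[0]; print(v,u.min(),u.max(),(u.min()+u.max())/2)
E
```

```text
time_s: 20.78
tool_pos: [0.4897, 0.0199, 0.037]
ee_rot: [-1.571, -0.0, 0.191]
contact_force: [-0.7, -0.6, -0.4]
finger_gap: 0.997
now [0.4897 0.0199 0.037 ] [-1.5708e+00 -3.0000e-04  1.9150e-01] q [-0.14  0.87  0.01  2.11 -0.06  0.17  0.12] F [-0.7 -0.6 -0.4] [-0.02  0.01 -0.04] gap 0.997 t 20.775
shift(before turn) [0.0003 0.001  0.    ] turn [-0.      0.0012  0.0003] shift(after turn) [0.0003 0.001  0.    ]
300 238 401 319.5
320 239 399 319.0
335 241 398 319.5
```

```bash
python3 -m jog '[[0,0,0,0,0,0,50],[0,0,0,0,0,0,40],[0,0,0,0,0,0,0],[0,0,0,0,0,0,0],[0,0,0,0,0,0,0]]'; python3 goto.py .49 .02 .036 10.9
python3 - <<'E'
from h import *
im,D=cams.read_camera("scene"); cv2.imwrite("pics/s10c.png",cv2.resize(im[120:260,230:410],None,fx=4,fy=4,interpolation=cv2.INTER_CUBIC))
im,D=cams.read_camera("wrist"); cv2.imwrite("pics/w10.png",im)
E
```

```text
time_s: 21.45
tool_pos: [0.4896, 0.0199, 0.0369]
ee_rot: [-1.571, 0.0, 0.192]
contact_force: [-0.9, 0.3, 4.3]
finger_gap: 0.674
now [0.4896 0.0199 0.0369] [-1.5707e+00  1.0000e-04  1.9160e-01] q [-0.14  0.87  0.01  2.11 -0.06  0.17  0.12] F [-0.9  0.3  4.3] [-0.05  0.21  0.03] gap 0.674 t 21.45
shift(before turn) [ 0.0004  0.0009 -0.    ] turn [-0.0001  0.0013 -0.0001] shift(after turn) [ 0.0004  0.0009 -0.    ]
```

View pics/s10c.png

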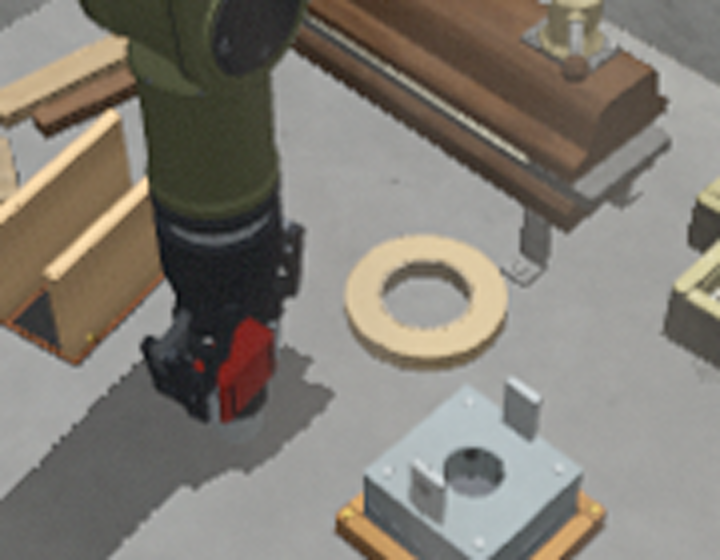

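View pics/w10.png

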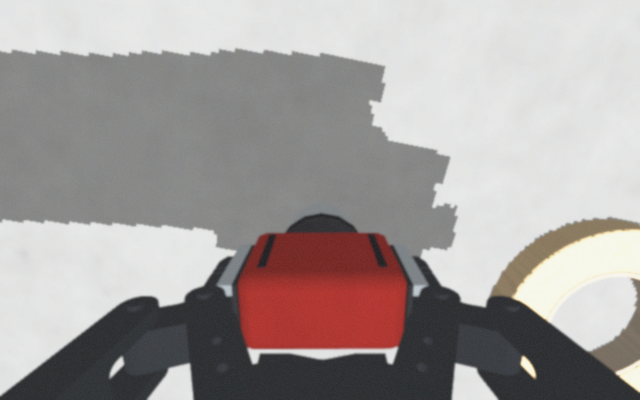

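```bash
python3 -m jog '[[0,-0.005,0,0,0,0,0],[0,-0.015,0,0,0,0,0],[0,-0.03,0,0,0,0,0],[0,-0.035,0,0,0,0,0],[0,-0.035,0,0,0,0,0],[0,-0.02,0,0,0,0,0],[0,0,0,0,0,0,0]]'; python3 goto.py .506 .1887 .177 10.9
```

```text
time_s: 22.42
tool_pos: [0.4906, 0.02, 0.1785]
ee_rot: [-1.571, -0.004, 0.192]
contact_force: [-0.3, 0.5, -2.1]
finger_gap: 0.672
now [0.4906 0.02   0.1785] [-1.571  -0.0039  0.1915] q [-0.16  0.6   0.05  2.03 -0.05  0.51  0.11] F [-0.3  0.5 -2.1] [-0.02 -0.05  0.  ] gap 0.672 t 22.425
shift(before turn) [0.0472 0.0016 0.1627] turn [0.0002 0.0013 0.0039] shift(after turn) [0.047  0.0015 0.1628]
```

```bash
python3 -m jog '[[0.006,0,0.02,0,0,0,0],[0.01,0,0.035,0,0,0,0],[0.012,0,0.042,0,0,0,0],[0.01,0,0.035,0,0,0,0],[0.006,0,0.02,0,0,0,0],[0.003,0,0.0107,0,0.001,0,0],[0,0,0,0,0,0,0],[0,0,0,0,0,0,0]]'; python3 goto.py .506 .1887 .043 10.9
python3 - <<'E'
from h import *; import pickle
s=r.read_state(); im,D=cams.read_camera("wrist"); cv2.imwrite("pics/w11.png",im);pickle.dump(s,open("pics/w11.pkl","wb"))
im,D=cams.read_camera("scene"); cv2.imwrite("pics/s11c.png",cv2.resize(im[100:240,180:360],None,fx=4,fy=4,interpolation=cv2.INTER_CUBIC))
E
```

```text
time_s: 23.42
tool_pos: [0.5047, 0.1869, 0.1764]
ee_rot: [-1.572, 0.001, 0.189]
contact_force: [0.5, -0.9, -2.3]
finger_gap: 0.676
now [0.5047 0.1869 0.1764] [-1.572e+00  1.000e-03  1.888e-01] q [-0.5   0.66  0.1   1.89 -0.1   0.6  -0.15] F [ 0.5 -0.9 -2.3] [ 0.02 -0.05  0.  ] gap 0.676 t 23.425
shift(before turn) [0.0018 0.1334 0.0017] turn [ 0.0012 -0.0014 -0.001 ] shift(after turn) [0.0016 0.1334 0.0015]
```

View pics/w11.png

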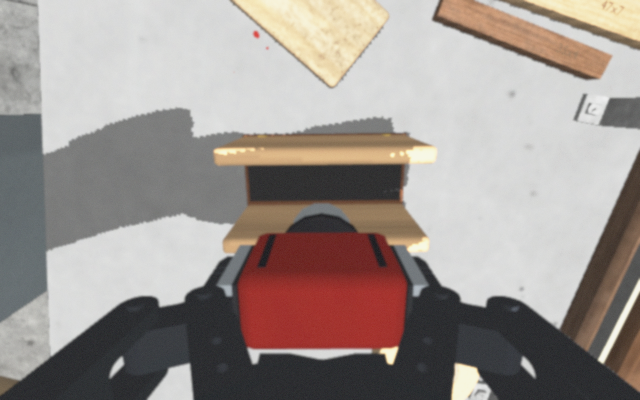

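View pics/s11c.png

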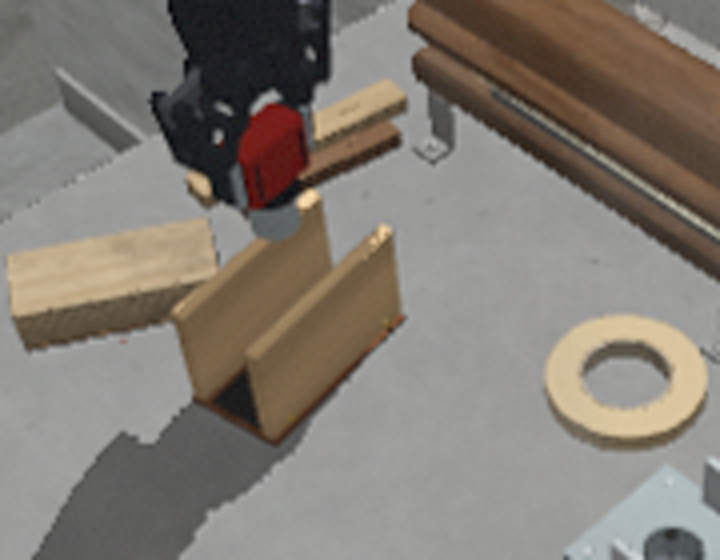

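Run:
```python
from h import *; import pickle
s=pickle.load(open("pics/w11.pkl","rb")); M=R.from_euler('xyz',s["ee_rot"]).as_matrix()
for u,v in [(325,150),(325,162.5),(240,239),(240,250),(216,160),(435,160)]: p=atz("wrist",u,v,.094,s); print(u,v,p.round(4),(M.T@(p-s["tool_pos"])).round(4))
im=cv2.imread("pics/w11.png"); cv2.imwrite("pics/w11c.png",cv2.resize(im[120:270,200:450],None,fx=3,fy=3.5,interpolation=cv2.INTER_CUBIC))
```

```text
325 150 [0.5011 0.2261 0.094 ] [0.0039 0.0824 0.0393]
325 162.5 [0.5027 0.2179 0.094 ] [0.0039 0.0824 0.0309]
240 239 [0.4536 0.1525 0.094 ] [-0.0565  0.0825 -0.0241]
240 250 [0.4547 0.144  0.094 ] [-0.0571  0.0825 -0.0327]
216 160 [0.4309 0.2059 0.094 ] [-0.0688  0.0825  0.0326]
435 160 [0.5744 0.2334 0.094 ] [0.0773 0.0823 0.0327]
```

View pics/w11c.png

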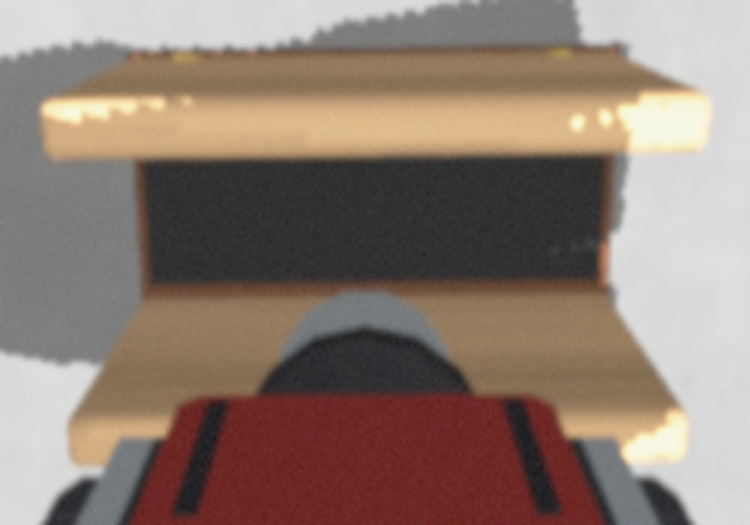

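```bash
python3 -m jog '[[0.0025,0,0.002,0,0,0,0],[0,0,0,0,0,0,0],[0,0.02,0,0,0,0,0],[0,0.025,0,0,0,0,0],[0,0.02,0,0,0,0,0],[0,0.01,0,0,0,0,0],[0,0,0,0,0,0,0],[0,0,0,0,0,0,0]]'; python3 goto.py .506 .1895 .043 10.9
python3 - <<'E'
from h import *; import pickle
s=r.read_state(); im,D=cams.read_camera("wrist"); cv2.imwrite("pics/w12.png",im);pickle.dump(s,open("pics/w12.pkl","wb"))
im,D=cams.read_camera("scene"); cv2.imwrite("pics/s12c.png",cv2.resize(im[100:240,180:360],None,fx=4,fy=4,interpolation=cv2.INTER_CUBIC))
E
```

```text
time_s: 24.52
tool_pos: [0.5075, 0.1912, 0.1024]
ee_rot: [-1.57, -0.001, 0.191]
contact_force: [-0.2, 0.6, -1.8]
finger_gap: 0.672
now [0.5075 0.1912 0.1024] [-1.5705e+00 -1.4000e-03  1.9060e-01] q [-0.49  0.78  0.07  1.93 -0.12  0.43 -0.14] F [-0.2  0.6 -1.8] [-0.01  0.01 -0.01] gap 0.672 t 24.525
shift(before turn) [-0.0019  0.0594 -0.0014] turn [-0.0003  0.0003  0.0014] shift(after turn) [-0.0018  0.0594 -0.0014]
```

View pics/w12.png

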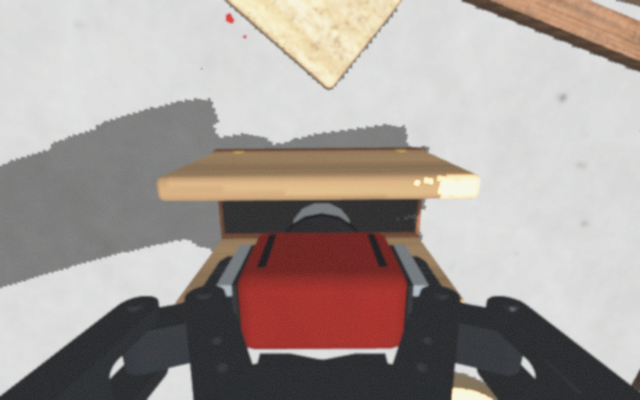

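View pics/s12c.png

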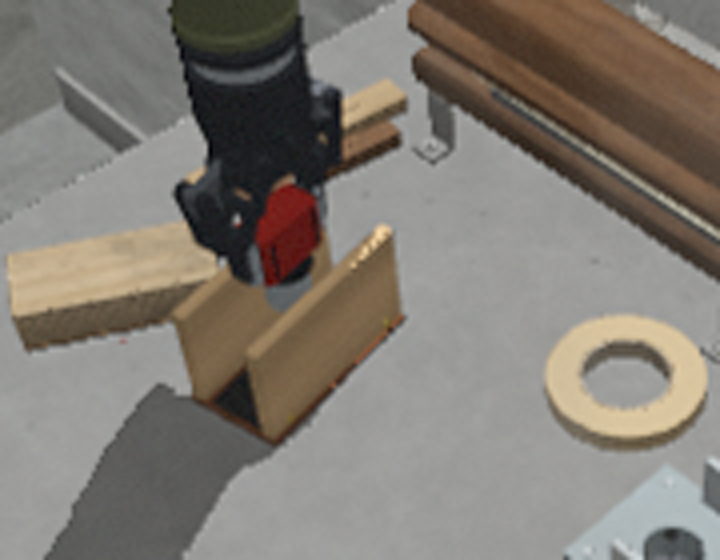

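Run:
```python
from h import *; import pickle
s=pickle.load(open("pics/w12.pkl","rb")); M=R.from_euler('xyz',s["ee_rot"]).as_matrix()
for u,v in [(325,178),(325,200)]: p=atz("wrist",u,v,.094,s); print(u,v,p.round(4),(M.T@(p-s["tool_pos"])).round(4))
p=(atz("wrist",322,248,.1024+.0436+.0005,s)); 
# wing top height = foot + .081 ; foot=TCP-.0369
zt=s["tool_pos"][2]-.0369+.081
for v in (275,347): p=atz("wrist",322,v,zt,s); print(v,(M.T@(p-s["tool_pos"])).round(4))
im=cv2.imread("pics/w12.png"); cv2.imwrite("pics/w12c.png",cv2.resize(im[140:360,220:420],None,fx=4,fy=2.7,interpolation=cv2.INTER_CUBIC))
```

```text
325 178 [0.5039 0.2277 0.094 ] [0.0033 0.0084 0.0364]
325 200 [0.5059 0.2175 0.094 ] [0.0034 0.0084 0.0261]
275 [ 0.002  -0.0441  0.016 ]
347 [ 0.0021 -0.0441 -0.0115]
```

View pics/w12c.png

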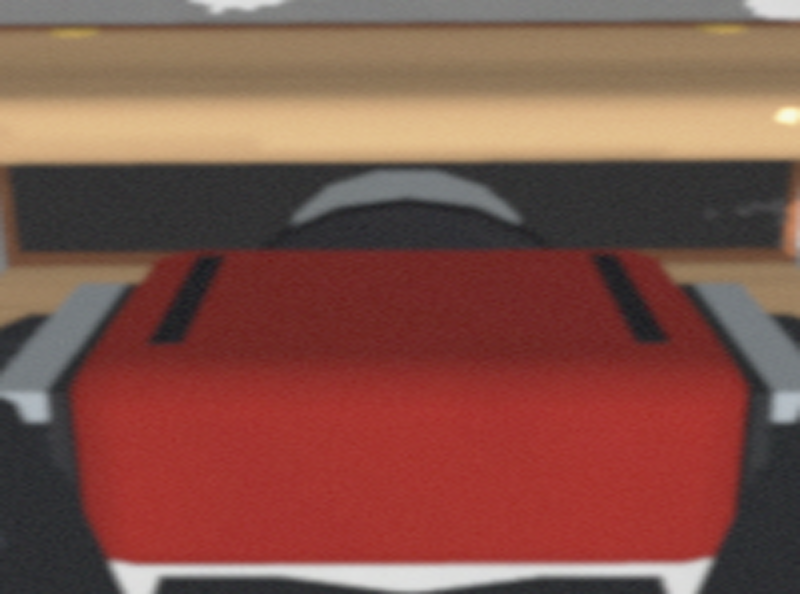

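```bash
python3 -m jog '[[0,0,-0.0018,0,0,0,0],[0,0,0,0,0,0,0],[0,0.015,0,0,0,0,0],[0,0.018,0,0,0,0,0],[0,0.012,0,0,0,0,0],[0,0.007,0,0,0,0,0],[0,0.003,0,0,0,0,0],[0,0,0,0,0,0,0],[0,0,0,0,0,0,0]]'; python3 goto.py .506 .1895 .043 10.9
```

```text
time_s: 25.75
tool_pos: [0.5076, 0.1894, 0.0471]
ee_rot: [-1.571, -0.001, 0.191]
contact_force: [0.8, 0.5, -1.9]
finger_gap: 0.673
now [0.5076 0.1894 0.0471] [-1.5706e+00 -9.0000e-04  1.9060e-01] q [-0.47  0.88  0.05  1.95 -0.12  0.31 -0.13] F [ 0.8  0.5 -1.9] [ 0.   -0.02 -0.03] gap 0.673 t 25.75
shift(before turn) [-0.0016  0.0041  0.0004] turn [-0.0002  0.0003  0.0009] shift(after turn) [-0.0016  0.0041  0.0004]
```

```bash
python3 -m jog '[[0,0.0015,0,0,0,0,0],[0,0.001,0,0,0,0,0],[0,0.001,0,0,0,0,0],[0,0.0005,0,0,0,0,0],[0,0,0,0,0,0,0]]'; python3 goto.py .506 .1895 .043 10.9
```

```text
time_s: 26.38
tool_pos: [0.5073, 0.1893, 0.0429]
ee_rot: [-1.571, -0.0, 0.191]
contact_force: [-0.8, 0.4, 2.1]
finger_gap: 0.673
now [0.5073 0.1893 0.0429] [-1.5707e+00 -1.0000e-04  1.9060e-01] q [-0.47  0.88  0.05  1.95 -0.12  0.31 -0.13] F [-0.8  0.4  2.1] [-0.01  0.16 -0.03] gap 0.673 t 26.375
shift(before turn) [-0.0012 -0.0001  0.0004] turn [-0.0001  0.0003  0.0001] shift(after turn) [-0.0012 -0.0001  0.0004]
```

```bash
python3 -m jog '[[0,0,0,0,0,0,75],[0,0,0,0,0,0,85],[0,0,0,0,0,0,100],[0,0,0,0,0,0,100],[0,0,0,0,0,0,100]]'; python3 goto.py .506 .1895 .043 10.9
python3 -m jog '[[0,-0.015,0,0,0,0,100],[0,-0.03,0,0,0,0,100],[0,-0.04,0,0,0,0,100],[0,-0.04,0,0,0,0,100],[0,-0.03,0,0,0,0,100],[0,0,0,0,0,0,100]]'
python3 - <<'E'
from h import *; import pickle
s=r.read_state(); im,D=cams.read_camera("wrist"); cv2.imwrite("pics/w13.png",im);pickle.dump(s,open("pics/w13.pkl","wb"))
im,D=cams.read_camera("scene"); cv2.imwrite("pics/s13c.png",cv2.resize(im[100:280,200:400],None,fx=4,fy=3.3,interpolation=cv2.INTER_CUBIC))
E
```

```text
time_s: 27.0
tool_pos: [0.5073, 0.1893, 0.0427]
ee_rot: [-1.571, -0.0, 0.191]
contact_force: [0.0, -0.3, 0.3]
finger_gap: 1.0
now [0.5073 0.1893 0.0427] [-1.5708 -0.      0.1906] q [-0.47  0.88  0.05  1.95 -0.12  0.31 -0.13] F [ 0.  -0.3  0.3] [0.01 0.01 0.02] gap 1.0 t 27.0
shift(before turn) [-0.0012 -0.0003  0.0005] turn [-0.      0.0003  0.    ] shift(after turn) [-0.0012 -0.0003  0.0005]
time_s: 27.75
tool_pos: [0.5089, 0.1898, 0.2008]
ee_rot: [-1.569, -0.006, 0.19]
contact_force: [0.4, 0.9, -0.6]
finger_gap: 1.0
```

View pics/w13.png

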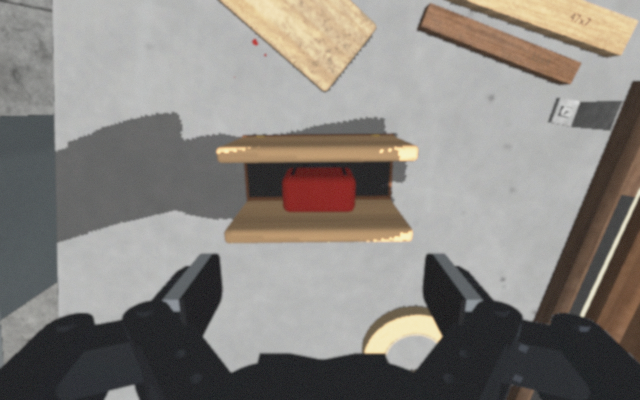

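View pics/s13c.png

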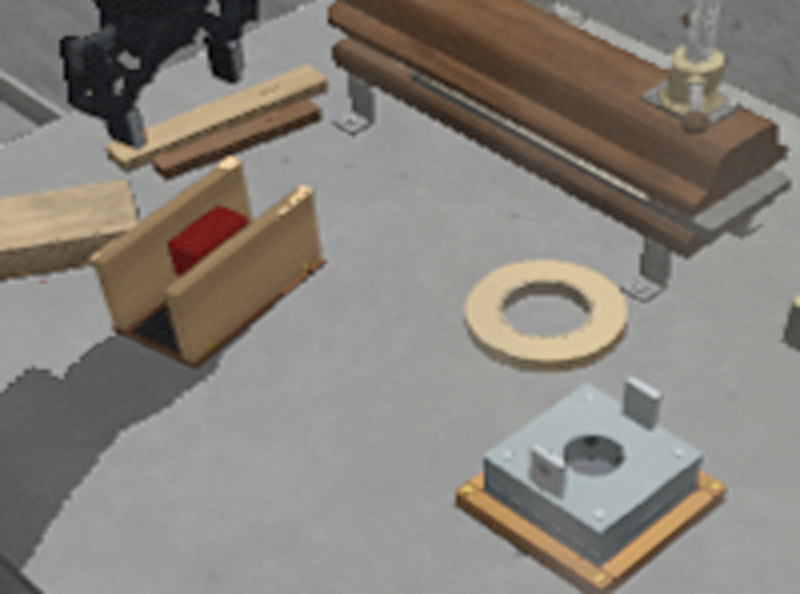

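The stopper stands upright in the lane (wrist picture (319,190)), wing lengthways and between the boards. The canister is seated in its frame, and the tape roll and the block are where they were. The gripper is open and clear.

```bash
python3 -m jog '[[0,-0.01,0,0,0,0,100],[0,0,0,0,0,0,100],[0,0,0,0,0,0,100],[0,0,0,0,0,0,100]]'; python3 -c "
from plant import r
print(r.close_job())"
```

```text
time_s: 28.35
tool_pos: [0.5071, 0.1892, 0.2073]
ee_rot: [-1.571, 0.001, 0.191]
contact_force: [-0.0, 0.1, -0.3]
finger_gap: 0.999
the job is handed in; nothing more can be done
None
```

The stopper is out of the canister and stands on the drip stand's floor. Its wing runs lengthways in the lane, clear of both side boards. I handed the job in at 28.4 s of the 72 s allowed.

1. **Twisting it out:** I gripped the wing by its broad faces. I worked it loose with twists of 0.9 rad to and fro, rising about 4 mm each, with readings of about 7 N at most on the pull. The canister stayed down in its frame.
2. **Standing it on the bench:** I set it upright midway between the stand and the frame, at about (0.49, 0.02). I pressed it down with about 20 N, more than I meant to, then eased off and let go. The next picture showed it standing upright.
3. **Placing it in the stand:** I took it again by the two ends of the wing, lowered it into the lane until it touched the floor, let go and rose clear.

**Last checks:** the last pictures show the stopper upright in the lane and the canister seated in its frame. The tape roll and the block are where they were. The brayer was outside the last views; the arm was never near it. At hand-in the gripper was open about 0.2 m above the bench, and the force reading was near zero.

**Disagreement:** the wrist camera put the canister about 4 mm farther out in x than the top and scene cameras did. I aimed between the two and corrected from close-up wrist pictures.

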